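# Find the jar with the loose cap at the shoemaker's bench

### The arm

A 6-joint arm with a two-finger parallel gripper is mounted at the origin on the work surface. World frame = base frame: x ahead of the robot, y to its left, z up, the work surface at z = 0. Lengths are in m, angles in rad, forces in N, time in s.
With the tool pointing down it reaches from about 0.25 to 0.725 m from the base axis. Payload 4 kg.
Tool frame: the origin (TCP) lies at the very end of the fingers, on their centre line; the grasp point (between the pads) lies 19 mm behind it; z points along the fingers, y is the line along which they close (so a half turn about z gives the same grasp; the last joint's range is limited). The gripper opens to 85 mm and grips with 20 to 120 N. Pads are 22 mm wide; open, the fingers measure 114 mm over their backs; the gripper's body (76 mm by 85 mm) begins 54 mm behind the grasp point. The pads swing forward as they close: fully open they stand 13 mm farther back than shut.
Start: joints at [-1.27, 0.241, 0.005, 1.335, 0, 1.571], TCP at [0.148, -0.478, 0.231] pointing down, gripper open.
Joint ranges: [-2.72, 2.72], [-1.05, 1.87], [-1.09, 1.28], [-1.99, 2.15], [-1.42, 1.44], [-3.14, 3.14]. Speed limits (rad/s): [2.79, 2.79, 3.14, 3.14, 3.14, 3.14].

### API

Orientations are given as a unit quaternion [x, y, z, w].
In Python, from workcell import bot, vision, workorder, boxes_of gives the robot as it stands.
- The arm moves only by the tool send_rows, never from a script. Its argument "motion" is text: rows parted by semicolons, each of 5 numbers parted by spaces: the closure, from -1 (fully open) to 1 (shut), so that 0 is half open, then the shift along the tool's x, y, z in cm, then the turn about the tool's z in rad. In form: claw x y z twist; .... A call has 1 to 5 rows; each row is the pose to reach, as a shift and turn from the pose commanded when the call began, along the tool's axes at that moment; what a row does not reach only later rows make up. A row lasts 1/10 s, in which the tool goes at most 50 mm and 8.59 degrees, less where a joint would pass 70% of its speed; a pose out of reach is approached as far as the arm can. A call with a gripper value outside its range is refused whole. The fingers move at their own pace and stop on an object; the grip force is fixed at half the most. Time passes only in rows, so rows that repeat a pose let the fingers close. It gives the time, the measured TCP pose, the force, the opening and the grip force at its end, in the units of the state.
- bot.get_obs(): the state, without advancing time (a new reading comes with each control period).
- vision.camera(name): name is "scene" or "top" or "wrist"; returns the picture (480x640x3 uint8, red, green, blue); there is no depth.
- vision.camera_model(name): a dict with "fov_y" (degrees; the focal length in pixels is half the picture's height over the tangent of half this angle, whatever the lens; pixels are square), "cx", "cy" (the principal point, pixels), "k1" (the pictures are not rectified: a ray, as slopes to the right and down, at radius r is drawn at 1 + k1 r^2 times it, then the intrinsics apply), "world_from_camera" (4x4, takes a point from camera to world coordinates); the wrist camera has in their place "hand_eye" (4x4, takes a point from camera to tool coordinates, whose origin is the TCP and whose axes are the flange's). Camera axes: x right, y down, z forward; pixel columns grow to the right and rows downward; lengths in m; the calibration is good to about 2 mm. A picture is of the moment at which its call begins: read the wrist's pose just before it. camera_model takes no time and is no camera call.
- workorder.job_done(): hands the job in; it is judged then, once.
Trained networks look in the newest picture that a camera, given by its name, has taken for a name from the list of things; names that differ only in an ending like _2 or _b are one class to them, and where a whole thing is asked for, a point or a joint stands for the part that bears it (a point fixed in the world has none). Each returns a list of dicts, best first, with "conf" (0 to 1); they miss things now and then, are a little off and sometimes report something else, mostly with a low value. They report only what shows in the picture. A call takes as long as a camera call. They do not tell look-alikes from the thing itself.
- boxes_of(camera, target): "rect" ([centre column, centre row, width, height] in pixels, round what is visible of it).
The state is a dict: "clock": time; "joint_pos": joint angles; "joint_vel": joint speeds; "tau": joint torques, N m; "eef_pos": TCP position; "tool_rot": TCP orientation; "ft_force": force on the tool from outside, world axes, zero at the start; "ft_torque": the same for the moment, N m; "grip_width": finger opening in m; "grasp_force": force on a finger pad.
Only numpy, scipy, OpenCV 4.12 (cv2) and the standard library are available. Lean on these libraries where they do the work, as an engineer would, in place of code of your own. Each camera call takes 0.05 s, during which the arm holds its last target. There are 200 camera calls.

### The job

Lift the wooden sole pattern off the glue jars and lay it flat on the bench, then give each jar's cap a twist clockwise with a gentle grip, and leave it as it comes to rest: a tight cap gives only a little, a loose one keeps turning. Set any jar whose cap is loose upright in the steel rework tray, lifting it by its glass body and not by its cap; leave the others standing in their rack and do not knock the spool or the brush away.

Things in the scene. Friction and masses are not known exactly. Their poses are not given: they have to be found in the camera images.
- rack: fixed pale wooden rack, 78 mm (x) by 298 mm (y); origin at the centre of its underside. Three square pockets in a row along its y, centres at y = -110, 0 and +110 mm, each 64 mm wide inside, floor at 6 mm, walls to 28 mm; a jar stands in each with about 2 mm play a side, its underside at 6 mm and its cap's top at 94 mm, and the pocket keeps it from turning. The bench between the rack and the robot is bare
- pattern: wooden sole pattern, a flat shoe-sole shape 204 mm long (along its y), 12 mm thick, 58 mm wide at the waist in its middle, 74 mm wide at the ball (+y half, 27 to 77 mm from the centre), 64 mm at the heel (-y end); origin at the centre of its length and thickness, z up. About 90 g. At the start it lies flat across the jars' caps, its underside 94 mm above the bench
- jar_a: square amber glass jar, body 60 x 60 mm and 62 mm tall with a paper label round it, black round screw cap on top; origin at the centre of its underside, z up, x and y square to its sides (nearly along the rack's x and y at the start). The cap is 46 mm across and 22 mm tall, from 66 to 88 mm above the jar's underside. The three jars look alike and which stands in which pocket varies; about 350 g
- jar_b: square amber glass jar, body 60 x 60 mm and 62 mm tall with a paper label round it, black round screw cap on top; origin at the centre of its underside, z up, x and y square to its sides (nearly along the rack's x and y at the start). The cap is 46 mm across and 22 mm tall, from 66 to 88 mm above the jar's underside. The three jars look alike and which stands in which pocket varies; about 350 g
- jar_c: square amber glass jar, body 60 x 60 mm and 62 mm tall with a paper label round it, black round screw cap on top; origin at the centre of its underside, z up, x and y square to its sides (nearly along the rack's x and y at the start). The cap is 46 mm across and 22 mm tall, from 66 to 88 mm above the jar's underside. The three jars look alike and which stands in which pocket varies; about 350 g
- cap_a: black cap of jar_a; origin at the centre of its underside, 66 mm above the jar's underside. It turns at about 0.1 N m and stays where it is left. If it is tight it soon meets its stop, and fingers pressing with 5 to 10 N then slip round it; a grip over 25 N is not gentle and may crack it
- cap_b: black cap of jar_b; origin at the centre of its underside, 66 mm above the jar's underside. It turns at about 0.1 N m and stays where it is left. If it is tight it soon meets its stop, and fingers pressing with 5 to 10 N then slip round it; a grip over 25 N is not gentle and may crack it
- cap_c: black cap of jar_c; origin at the centre of its underside, 66 mm above the jar's underside. It turns at about 0.1 N m and stays where it is left. If it is tight it soon meets its stop, and fingers pressing with 5 to 10 N then slip round it; a grip over 25 N is not gentle and may crack it
- turn_a (a joint): angle (rad) of the cap of jar_a on its jar, 0 at the start, falling as the cap turns clockwise seen from above; a white line 6 mm wide on its top, centre to rim, shows it (along the jar's x at 0). A tight cap beds down to -0.12 and holds there (anticlockwise at 0.02); a loose one turns on, to 1.2 either way. The jar turns up to 0.07 in its pocket first: twist by 0.3 to 0.8
- turn_b (a joint): angle (rad) of the cap of jar_b on its jar, 0 at the start, falling as the cap turns clockwise seen from above; a white line 6 mm wide on its top, centre to rim, shows it (along the jar's x at 0). A tight cap beds down to -0.12 and holds there (anticlockwise at 0.02); a loose one turns on, to 1.2 either way. The jar turns up to 0.07 in its pocket first: twist by 0.3 to 0.8
- turn_c (a joint): angle (rad) of the cap of jar_c on its jar, 0 at the start, falling as the cap turns clockwise seen from above; a white line 6 mm wide on its top, centre to rim, shows it (along the jar's x at 0). A tight cap beds down to -0.12 and holds there (anticlockwise at 0.02); a loose one turns on, to 1.2 either way. The jar turns up to 0.07 in its pocket first: twist by 0.3 to 0.8
- tray: the rework tray: fixed shallow open steel tray, 200 mm (x) by 150 mm (y), empty; walls 4 mm thick and 28 mm high, floor about 4 mm thick; origin at the centre of its underside. It stands on the left or on the right of the rack, the heel box on the other side
- heel_box: fixed cardboard box of the same footprint, 45 mm high, with six compartments holding rubber heels; origin at the centre of its underside; a bystander, to be left where it is
- spool: upright grey thread spool, 52 mm across, 66 mm tall; origin at the centre of its underside; a bystander, to be left where it is
- brush: brush lying flat, 170 mm long along its x; origin at its underside; a bystander, to be left where it is
Mind the look-alikes: they are no part of the job. What is shaped like the pattern but black or turquoise is not meant.

How it is judged:
On the way, in this order (a step that is already met when the one before it is completed fails the run):
1. the sole pattern is held in the fingers, lifted clear of the jars (height (world z) of pattern above 0.12 m and contact force between the fingers and pattern above 0.5 N), for 0.1 s.
2. every cap has been twisted clockwise on its jar (0.06 rad or more) (value of joint each of turn_a, turn_b, turn_c below -0.06 rad), for 0.1 s.
At the end, for the whole second after the job is handed in: At rest: the pattern flat on the bench (centre below 9.5 mm, tilt under 0.06); the loose-capped jar upright (0.08 rad) on the tray's floor, its centre within 68 mm (x) and 43 mm (y) of the tray's; the tight-capped jars upright in their pockets, within 12 mm of their start (height (world z) of pattern below 0.0095 m and linear speed of each of pattern, jar_b, jar_a, jar_c below 0.02 m/s and (angle between pattern's own z axis and vertical below 0.06 rad or angle between pattern's own z axis and vertical above 3.08 rad) and x of jar_b in the frame of tray between -0.068 and 0.068 m and y of jar_b in the frame of tray between -0.043 and 0.043 m and height (world z) of jar_b below 0.01 m and angle between each of jar_b, jar_a, jar_c's own z axis and vertical below 0.08 rad and distance of each of jar_a, jar_c from where it was at the start of the episode below 0.012 m); the robot touches nothing.
It fails at once if a cap is squeezed hard (over 50 N in all, about 25 N a finger) (contact force between the fingers and cap_a above 50 N or contact force between the fingers and cap_b above 50 N or contact force between the fingers and cap_c above 50 N).
It fails at once if a jar is lifted (15 mm or more) with the fingers pressing on its cap ((height (world z) of jar_a above 0.021 m and contact force between the fingers and cap_a above 2 N) or (height (world z) of jar_b above 0.021 m and contact force between the fingers and cap_b above 2 N) or (height (world z) of jar_c above 0.021 m and contact force between the fingers and cap_c above 2 N)).
It fails at once if a jar with a tight cap is lifted 15 mm or more (height (world z) of any of jar_a, jar_c above 0.021 m).
It fails at once if a jar tips over by more than 0.5 rad (angle between any of jar_a, jar_b, jar_c's own z axis and vertical above 0.5 rad).
It fails at once if a bystander is pushed more than 30 mm (distance of any of spool, brush from where it was at the start of the episode above 0.03 m).
It also fails if it takes over 70 s, if anything falls off the work surface, if the arm or the gripper's body presses on something with over 40 N, if the wrist force passes 120 N, or if a joint passes its speed limit or range.

## Working session

There is one attempt and no reset: what is moved stays moved. The work goes in short steps, Python scripts to look and compute and a tool call to move; the robot and the scene stay as the last step left them, time stands still between calls to the robot, and variables do not carry over. Pictures are saved under pics/ and viewed, at most 10 in all, crops included, and the job is handed in when it is done.

Besides the shell and the picture viewer there is one more tool, called as name(argument=value, ...), one argument or row to a line, values as JSON. send_rows: Moves the arm, as the interface text tells. Its arguments: {"type":"object","properties":{"motion":{"type":"string"}},"required":["motion"]}

```bash
mkdir -p pics; ls
cat > h.py <<'E'
import numpy as np, cv2
from scipy.spatial.transform import Rotation as R
from workcell import bot, vision, workorder, boxes_of
def K(m):
    f=240/np.tan(np.radians(m["fov_y"])/2); return f,m["cx"],m["cy"],m["k1"]
def pose(name,m,o=None):
    if "world_from_camera" in m: return np.array(m["world_from_camera"])
    o=o or bot.get_obs(); T=np.eye(4); T[:3,:3]=R.from_quat(o["tool_rot"]).as_matrix(); T[:3,3]=o["eef_pos"]
    return T@np.array(m["hand_eye"])
def p2w(name,uv,z,o=None):
    m=vision.camera_model(name); f,cx,cy,k=K(m); T=pose(name,m,o)
    out=[]
    for u,v in np.atleast_2d(uv):
        d=np.array([(u-cx)/f,(v-cy)/f]); s=d.copy()
        for _ in range(20): s=d/(1+k*(s@s))
        r=T[:3,:3]@np.array([s[0],s[1],1]); out.append(T[:3,3]+r*(z-T[2,3])/r[2])
    return np.array(out)
def w2p(name,P,o=None):
    m=vision.camera_model(name); f,cx,cy,k=K(m); T=pose(name,m,o)
    c=(np.atleast_2d(P)-T[:3,3])@T[:3,:3]; s=c[:,:2]/c[:,2:]; s=s*(1+k*(s**2).sum(1,keepdims=True))
    return s*f+[cx,cy]
def snap(name,fn):
    im=vision.camera(name); cv2.imwrite(f"pics/{fn}.png",im[:,:,::-1]); return im
def st():
    o=bot.get_obs(); print({k:np.round(o[k],4).tolist() for k in("clock","eef_pos","tool_rot","joint_pos","ft_force","grip_width","grasp_force")}); return o
E
python3 - <<'E'
from h import *
st(); 
snap("top","top0")
for t in("pattern","jar_a","tray","heel_box","spool","brush","rack"):
    print(t,[(np.round(b["rect"]).tolist(),round(b["conf"],2)) for b in boxes_of("top",t)][:5])
for n in("top","scene","wrist"):
    m=vision.camera_model(n);print(n,{k:np.round(v,3).tolist() for k,v in m.items()})
E
```

```text
pics
{'clock': 0.0, 'eef_pos': [0.1479, -0.477, 0.2304], 'tool_rot': [0.9887, 0.1498, -0.0002, -0.001], 'joint_pos': [-1.27, 0.2414, 0.0037, 1.3352, -0.0, 1.5708], 'ft_force': [-0.3388, -0.0944, -0.1557], 'grip_width': 0.0856, 'grasp_force': 0.0}
pattern [([334.0, 179.0, 108.0, 43.0], 0.72), ([486.0, 357.0, 95.0, 32.0], 0.67), ([181.0, 350.0, 67.0, 81.0], 0.59)]
jar_a [([266.0, 173.0, 35.0, 38.0], 0.78), ([367.0, 205.0, 27.0, 8.0], 0.45)]
tray [([482.0, 230.0, 73.0, 91.0], 0.85)]
heel_box [([168.0, 203.0, 85.0, 97.0], 0.92), ([315.0, 190.0, 136.0, 55.0], 0.59), ([407.0, 286.0, 58.0, 61.0], 0.57)]
spool [([229.0, 267.0, 20.0, 18.0], 0.53)]
brush [([407.0, 283.0, 57.0, 55.0], 0.61)]
rack [([317.0, 189.0, 135.0, 49.0], 0.56)]
top {'fov_y': 47.203, 'cx': 317.46, 'cy': 244.961, 'k1': -0.137, 'world_from_camera': [[0.03, -0.994, 0.108, 0.336], [-1.0, -0.029, 0.003, -0.001], [-0.0, -0.108, -0.994, 1.216], [0.0, 0.0, 0.0, 1.0]]}
scene {'fov_y': 42.581, 'cx': 317.663, 'cy': 251.354, 'k1': -0.111, 'world_from_camera': [[-0.805, 0.365, -0.468, 1.046], [0.594, 0.494, -0.636, 0.772], [-0.001, -0.789, -0.614, 0.851], [0.0, 0.0, 0.0, 1.0]]}
wrist {'fov_y': 61.889, 'cx': 316.914, 'cy': 241.171, 'k1': -0.038, 'hand_eye': [[-0.0, -0.957, -0.29, 0.074], [1.0, 0.0, -0.002, -0.0], [0.002, -0.29, 0.957, -0.143], [0.0, 0.0, 0.0, 1.0]]}
```

View pics/top0.png

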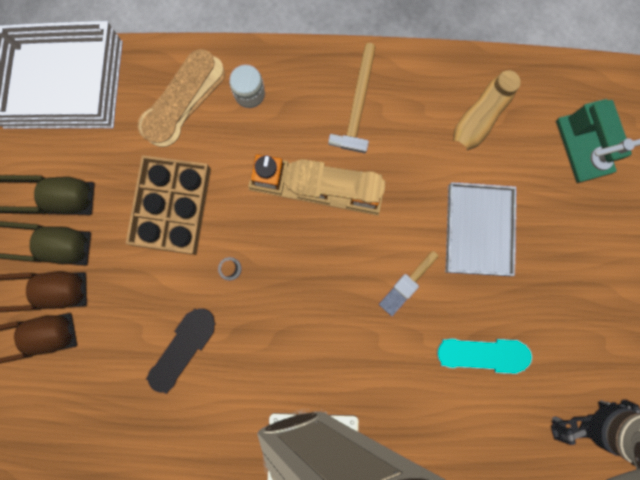

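Run:
```python
from h import *
im=cv2.imread("pics/top0.png"); c=im[140:230,230:400]; cv2.imwrite("pics/crop.png",cv2.resize(c,None,fx=4.5,fy=4.5,interpolation=cv2.INTER_CUBIC))
print(p2w("top",[(266,160),(290,180),(383,190)],0.1))
print("tray corners",p2w("top",[(453,184),(516,186),(514,275),(448,273)],0.028))
print("spool",p2w("top",[(229,268)],0.066),"brush",p2w("top",[(434,254),(390,305)],0.01))
```

```text
[[ 0.63234153  0.11594464  0.1       ]
 [ 0.59095823  0.06419771  0.1       ]
 [ 0.57567013 -0.12927572  0.1       ]]
tray corners [[ 0.61022083 -0.29409275  0.028     ]
 [ 0.61132549 -0.43875537  0.028     ]
 [ 0.41108895 -0.43153723  0.028     ]
 [ 0.41176536 -0.28309573  0.028     ]]
spool [[0.40647966 0.18803646 0.066     ]] brush [[ 0.4542996  -0.25559998  0.01      ]
 [ 0.33919704 -0.15934299  0.01      ]]
```

View pics/crop.png

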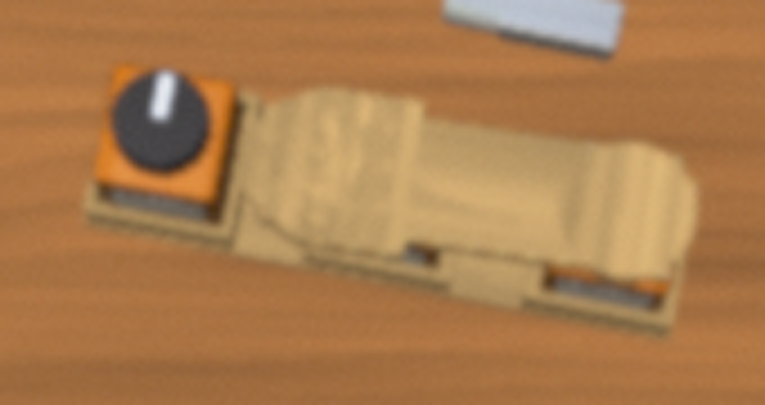

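Candidates for the pattern are the wooden one at (334,182), the black one at (183,350), the turquoise one at (486,356) and the cork sole at (180,95). The crop shows the wooden one lying across the middle and right jars, with its ball to the left, so that is the one meant. The left jar's cap is bare with its white line pointing away. The tray is on the right.

```bash
cat >> h.py <<'E'
def go(x,y,z,yaw=None):
    """print shift (cm) in tool axes and twist to reach world x,y,z, tool-x yaw"""
    o=bot.get_obs(); M=R.from_quat(o["tool_rot"]).as_matrix(); d=M.T@(np.array([x,y,z])-o["eef_pos"])
    y0=np.arctan2(M[1,0],M[0,0]); t=0 if yaw is None else -((yaw-y0+np.pi)%(2*np.pi)-np.pi)
    print("now",np.round(o["eef_pos"],4),"yaw",round(y0,3),"shift cm",np.round(d*100,2),"twist",round(t,3))
E
python3 - <<'E'
from h import *
q=lambda *a:[(230+u/4.5,140+v/4.5) for u,v in a]
t=p2w("top",q((250,170),(695,205)),0.105); print("tips",t,"mid",t.mean(0))
d=t[0]-t[1];yaw=np.arctan2(d[1],d[0]);print("long yaw",yaw,np.hypot(*d[:2]))
r=p2w("top",q((88,190),(670,318)),0.028);d=r[0]-r[1];print("rack yaw",np.arctan2(d[1],d[0]),np.hypot(*d[:2]))
m=t.mean(0); go(m[0],m[1],0.26,yaw)
E
```

```text
tips [[ 0.5942587   0.07327503  0.105     ]
 [ 0.58406525 -0.13157208  0.105     ]] mid [ 0.58916197 -0.02914852  0.105     ]
long yaw 1.5210761020141865 0.20510057815570465
rack yaw 1.379961333389571 0.29222296862244196
now [ 0.1481 -0.4775  0.2311] yaw 0.301 shift cm [ 55.41 -29.75  -2.87] twist -1.22
```

send_rows(
  motion="-1 4.4 -2.4 -0.3 0; -1 8.8 -4.8 -0.6 0; -1 13.2 -7.2 -0.9 0; -1 17.6 -9.6 -1.2 0; -1 22 -12 -1.5 0",
)

```text
clock: 0.9
eef_pos: [0.323, -0.297, 0.2466]
tool_rot: [0.989, 0.15, 0.0, 0.0]
ft_force: [0.9, -0.8, 0.2]
grip_width: 0.0854
grasp_force: 0.0
```

send_rows(
  motion="-1 4.4 -2.4 -0.3 0; -1 8.8 -4.8 -0.6 0; -1 13.2 -7.2 -0.9 0; -1 17.6 -9.6 -1.2 0; -1 22 -12 -1.5 0",
)

```text
clock: 1.4
eef_pos: [0.497, -0.1177, 0.2615]
tool_rot: [0.989, 0.15, 0.0, 0.0]
ft_force: [1.2, -0.3, -0.5]
grip_width: 0.0853
grasp_force: 0.0
```

send_rows(
  motion="-1 2.5 -1 0 -0.14; -1 3.5 -1.5 0 -0.28; -1 3.5 -1.5 0 -0.42; -1 3.5 -1.5 0 -0.56; -1 3.5 -1.5 0 -0.7",
)

```text
clock: 1.9
eef_pos: [0.5249, -0.0944, 0.261]
tool_rot: [0.876, 0.483, -0.0, -0.0]
ft_force: [-1.0, 0.2, -0.1]
grip_width: 0.0855
grasp_force: 0.0
```

Run:
```python
from h import *
st();go(.589,-.029,0.26,1.48)
```

```text
{'clock': 1.9, 'eef_pos': [0.5249, -0.0944, 0.261], 'tool_rot': [0.8758, 0.4826, -0.0002, -0.0001], 'joint_pos': [-0.178, 0.2979, 0.1587, 1.4319, -0.0001, 1.9564], 'ft_force': [-0.9563, 0.2024, -0.143], 'grip_width': 0.0855, 'grasp_force': 0.0}
now [ 0.5249 -0.0944  0.261 ] yaw 1.007 shift cm [8.95 1.92 0.1 ] twist -0.473
```

send_rows(
  motion="-1 4.5 1 0 -0.14; -1 8.9 1.9 0 -0.28; -1 8.9 1.9 0 -0.42; -1 8.9 1.9 0 -0.48; -1 8.9 1.9 0 -0.48",
)

```text
clock: 2.4
eef_pos: [0.589, -0.0296, 0.2607]
tool_rot: [0.738, 0.675, -0.0, -0.0]
ft_force: [-0.1, 0.2, 0.1]
grip_width: 0.0852
grasp_force: 0.0
```

Run:
```python
from h import *
st();snap("wrist","w1")
```

```text
{'clock': 2.4, 'eef_pos': [0.589, -0.0296, 0.2607], 'tool_rot': [0.738, 0.6748, -0.0003, -0.0003], 'joint_pos': [-0.0503, 0.4162, 0.3286, 1.4839, -0.0, 1.6099], 'ft_force': [-0.0987, 0.2304, 0.0706], 'grip_width': 0.0852, 'grasp_force': 0.0}
```

View pics/w1.png

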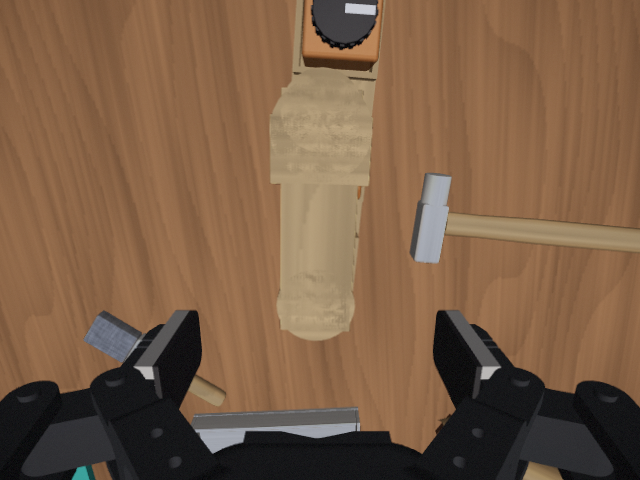

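Run:
```python
from h import *
n=["toptip","bottip","ballL","ballR","waistLhi","waistRhi","waistLlo","waistRlo"]
P=p2w("wrist",[(325,72),(316,340),(271,184),(369,185),(281,190),(358,190),(279,270),(354,270)],0.106)
for a,b in zip(n,P):print(a,np.round(b,4))
hi=(P[4]+P[5])/2;lo=(P[6]+P[7])/2;d=hi-lo;print("axis yaw",np.arctan2(d[1],d[0]))
d=P[0]-P[1];print(np.arctan2(d[1],d[0]),np.hypot(*d[:2]))
c=(P[0]+P[1])/2;print("c",c)
cap=p2w("wrist",[(344,14)],0.094);print("cap",cap); print("rack",p2w("wrist",[(294,72),(377,79)],.028))
go(c[0],c[1],0.085,1.52)
```

```text
toptip [0.6037 0.076  0.106 ]
bottip [ 0.5783 -0.132   0.106 ]
ballL [0.5569 0.0019 0.106 ]
ballR [ 0.6297 -0.0055  0.106 ]
waistLhi [ 0.5638 -0.0032  0.106 ]
waistRhi [ 0.6212 -0.0085  0.106 ]
waistLlo [ 0.5548 -0.0666  0.106 ]
waistRlo [ 0.6141 -0.072   0.106 ]
axis yaw 1.4441366705950096
1.4491340400494506 0.2094977290127488
c [ 0.59098292 -0.02801672  0.106     ]
cap [[0.6205107  0.11401438 0.094     ]]
rack [[0.57882512 0.08686791 0.028     ]
 [0.65089479 0.07456986 0.028     ]]
now [ 0.5889 -0.0299  0.2609] yaw 1.48 shift cm [ 0.21  0.2  17.59] twist -0.04
```

The wrist view shows the pattern from (325,72) to (316,340), with its waist about (281–358, 230). Its centre is at (0.590, -0.029) and its long axis has yaw 1.445. I'll go down and grip the waist.

send_rows(
  motion="-1 0.1 0.2 4.5 0.035; -1 0.1 0.2 9 0.035; -1 0.1 0.2 13 0.035; -1 0.1 0.2 16 0.035; -1 0.1 0.2 17.5 0.035",
)

```text
clock: 2.95
eef_pos: [0.5884, -0.0296, 0.0828]
tool_rot: [0.751, 0.661, -0.002, -0.002]
ft_force: [-0.6, 0.8, -0.2]
grip_width: 0.0856
grasp_force: 0.0
```

send_rows(
  motion="0 0 0 0 0; 0.2 0 0 0 0; 0.5 0 0 0 0; 0.5 0 0 0 0; 0.5 0 0 0 0",
)

```text
clock: 3.45
eef_pos: [0.5917, -0.0294, 0.0874]
tool_rot: [0.75, 0.661, 0.001, 0.001]
ft_force: [0.0, 0.3, 2.4]
grip_width: 0.0566
grasp_force: 64.5
```

send_rows(
  motion="0.5 0 0 -1 0; 0.5 0 0 -3 0; 0.5 0 0 -6 0; 0.5 0 0 -9 0; 0.5 0 0 -9 0",
)

```text
clock: 3.95
eef_pos: [0.5941, -0.0294, 0.1822]
tool_rot: [0.75, 0.662, 0.004, 0.004]
ft_force: [0.9, -0.1, -0.4]
grip_width: 0.0564
grasp_force: 64.1
```

Run:
```python
from h import *
st();go(.42,.02,0.18,1.445)
snap("wrist","w2")
```

```text
{'clock': 3.95, 'eef_pos': [0.5941, -0.0294, 0.1822], 'tool_rot': [0.7499, 0.6615, 0.0037, 0.0036], 'joint_pos': [-0.0495, 0.444, 0.1677, 1.2842, 0.0001, 1.6464], 'ft_force': [0.8557, -0.0837, -0.4182], 'grip_width': 0.0564, 'grasp_force': 64.1407}
now [ 0.5941 -0.0294  0.1822] yaw 1.446 shift cm [  2.73 -17.89   0.04] twist 0.001
```

View pics/w2.png

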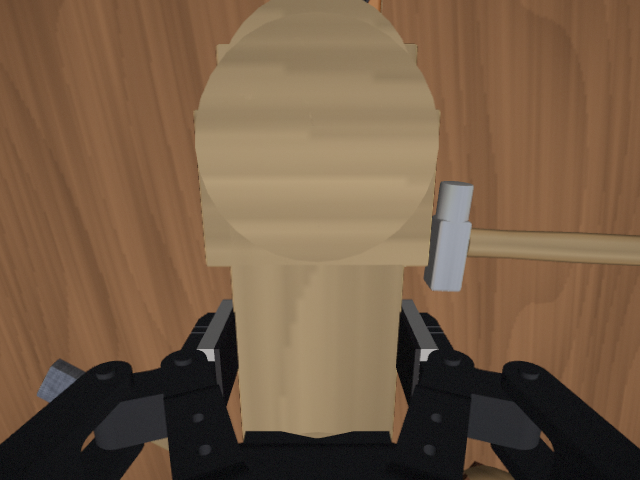

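send_rows(
  motion="0.5 0.7 -4.5 0 0; 0.5 1.4 -9 0 0; 0.5 2.1 -13.5 0 0; 0.5 2.7 -17.5 0 0; 0.5 2.7 -17.5 0 0",
)

```text
clock: 4.5
eef_pos: [0.4133, 0.02, 0.1744]
tool_rot: [0.749, 0.662, -0.003, -0.003]
ft_force: [0.8, 1.1, -0.9]
grip_width: 0.0565
grasp_force: 64.2
```

send_rows(
  motion="0.5 0 0 4.5 0; 0.5 0 0 9 0; 0.5 0 0 13 0; 0.5 0 0 15.5 0; 0.5 0 0 16.5 0",
)

```text
clock: 5.0
eef_pos: [0.4181, 0.0191, 0.0083]
tool_rot: [0.75, 0.662, -0.002, -0.002]
ft_force: [-1.0, 0.6, -0.5]
grip_width: 0.0567
grasp_force: 64.2
```

send_rows(
  motion="0.5 0 0 0.5 0; 0.5 0 0 0.7 0; 0.5 0 0 0.8 0; 0.5 0 0 0.8 0; 0.5 0 0 0.8 0",
)

```text
clock: 5.5
eef_pos: [0.4215, 0.0194, 0.0041]
tool_rot: [0.75, 0.662, 0.001, 0.001]
ft_force: [0.2, 0.2, -1.0]
grip_width: 0.0567
grasp_force: 64.2
```

send_rows(
  motion="0 0 0 0 0; -1 0 0 0 0; -1 0 0 0 0; -1 0 0 0 0; -1 0 0 0 0",
)

```text
clock: 6.0
eef_pos: [0.4207, 0.0193, 0.0032]
tool_rot: [0.75, 0.662, 0.0, 0.0]
ft_force: [-0.3, -0.0, 0.5]
grip_width: 0.0853
grasp_force: 0.0
```

send_rows(
  motion="-1 0 0 -4 0; -1 0 0 -8 0; -1 0 0 -13 0; -1 0 0 -18 0; -1 0 0 -23 0",
)

```text
clock: 6.5
eef_pos: [0.4201, 0.0193, 0.2352]
tool_rot: [0.75, 0.662, 0.0, 0.0]
ft_force: [1.3, 0.3, -0.1]
grip_width: 0.0851
grasp_force: 0.0
```

Run:
```python
from h import *
st();go(.59,.0,0.24,1.445)
```

```text
{'clock': 6.5, 'eef_pos': [0.4201, 0.0193, 0.2352], 'tool_rot': [0.7499, 0.6616, 0.0, 0.0], 'joint_pos': [0.0459, 0.0812, -0.1771, 1.3124, -0.0, 1.7417], 'ft_force': [1.3405, 0.312, -0.0971], 'grip_width': 0.0851, 'grasp_force': 0.0}
now [0.4201 0.0193 0.2352] yaw 1.446 shift cm [ 0.2  17.1  -0.47] twist 0.001
```

send_rows(
  motion="-1 -0.3 4.5 -0.5 0; -1 -0.6 9 -1 0; -1 -0.9 13 -1.5 0; -1 -1 16.5 -2 0; -1 -1 16.5 -2 0",
)

```text
clock: 7.0
eef_pos: [0.5867, -0.012, 0.2515]
tool_rot: [0.75, 0.661, 0.0, 0.0]
ft_force: [-0.1, 0.1, -0.0]
grip_width: 0.0857
grasp_force: 0.0
```

Run:
```python
from h import *
st();snap("wrist","w3")
for b in boxes_of("wrist","jar_a")+boxes_of("wrist","cap_a"): print(np.round(b["rect"]),round(b["conf"],2))
g=cv2.cvtColor(cv2.imread("pics/w3.png"),cv2.COLOR_BGR2GRAY)
```

```text
{'clock': 7.0, 'eef_pos': [0.5867, -0.012, 0.2515], 'tool_rot': [0.7502, 0.6612, 0.0002, 0.0003], 'joint_pos': [-0.0203, 0.4105, 0.2964, 1.4561, -0.0002, 1.6766], 'ft_force': [-0.1212, 0.1063, -0.0308], 'grip_width': 0.0857, 'grasp_force': 0.0}
[326. 301.  66.  88.] 0.96
[343.  45.  83.  88.] 0.94
[332. 182.  82.  80.] 0.87
[341.  37.  68.  69.] 0.96
[332. 189.  63.  60.] 0.95
[85. 13. 64. 26.] 0.21
```

View pics/w3.png

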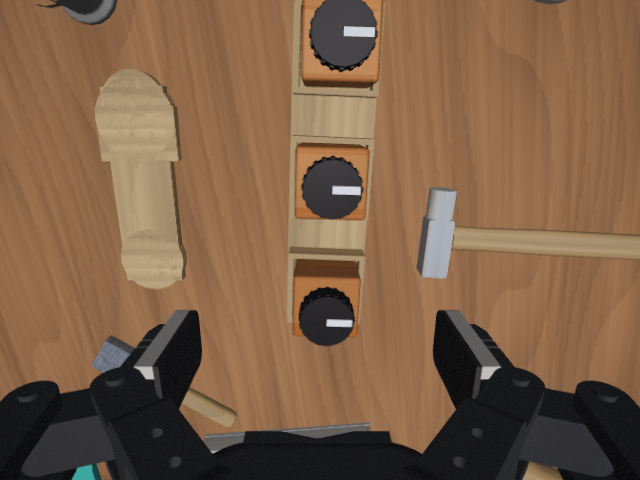

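Run:
```python
from h import *
P=p2w("wrist",[(344,32),(333,188),(327,320)],0.094); print(np.round(P,4))
Q=p2w("wrist",[(375,32),(361,191),(352,323)],0.094); d=Q-P; print("line yaw",np.arctan2(d[:,1],d[:,0]))
d=P[0]-P[2]; a=np.arctan2(d[1],d[0]); print("rack yaw",a,np.hypot(*d[:2]))
print("mid line",P.mean(0))
go(*P.mean(0)[:2],0.078,a)
```

```text
[[ 0.6165  0.1185  0.094 ]
 [ 0.5967  0.0124  0.094 ]
 [ 0.5791 -0.0972  0.094 ]]
line yaw [-0.12185262 -0.23121485 -0.25734473]
rack yaw 1.3992507805399084 0.21889231286364297
mid line [0.59743801 0.01126898 0.094     ]
now [ 0.5822 -0.0111  0.2524] yaw 1.446 shift cm [ 2.41  1.27 17.44] twist 0.046
```

The pattern lies flat on the bench. The caps are at (344,32), (333,188) and (327,320), with every line at zero. I'll hover over the middle cap and check how closure maps to width.

send_rows(
  motion="-0.3 2.5 1.4 4 0.046; -0.3 2.5 1.4 8 0.046; -0.3 2.5 1.4 12 0.046; -0.3 2.5 1.4 13 0.046; -0.3 2.5 1.4 13 0.046",
)

```text
clock: 7.65
eef_pos: [0.5978, 0.0121, 0.1221]
tool_rot: [0.765, 0.644, -0.002, -0.001]
ft_force: [0.3, -0.2, 0.2]
grip_width: 0.0558
grasp_force: 0.0
```

send_rows(
  motion="-0.4 0 0 0 0; -0.4 0 0 0 0; -0.4 0 0 0 0; -0.4 0 0 0 0",
)

```text
clock: 8.05
eef_pos: [0.601, 0.0118, 0.1247]
tool_rot: [0.765, 0.644, 0.001, 0.001]
ft_force: [0.7, 1.2, 0.3]
grip_width: 0.06
grasp_force: 0.0
```

Run:
```python
from h import *
o=st();snap("wrist","w4");go(.6012,.0115,.072,1.399)
m=w2p("wrist",[[.6012,.0115,.094]],o);print(m)
for b in boxes_of("wrist","cap_a"): print(np.round(b["rect"]),round(b["conf"],2))
```

```text
{'clock': 8.05, 'eef_pos': [0.601, 0.0118, 0.1247], 'tool_rot': [0.7649, 0.6441, 0.001, 0.0008], 'joint_pos': [0.0197, 0.499, 0.1012, 1.1703, 0.0, 1.7616], 'ft_force': [0.6689, 1.1505, 0.3315], 'grip_width': 0.06, 'grasp_force': 0.0}
now [0.6007 0.0118 0.1243] yaw 1.4 shift cm [-0.03  0.05  5.23] twist 0.001
[[318.0689119  286.05654779]]
[319. 423.  67.  23.] 0.98
[316. 282. 100. 105.] 0.91
[321.  49. 121.  93.] 0.81
```

View pics/w4.png

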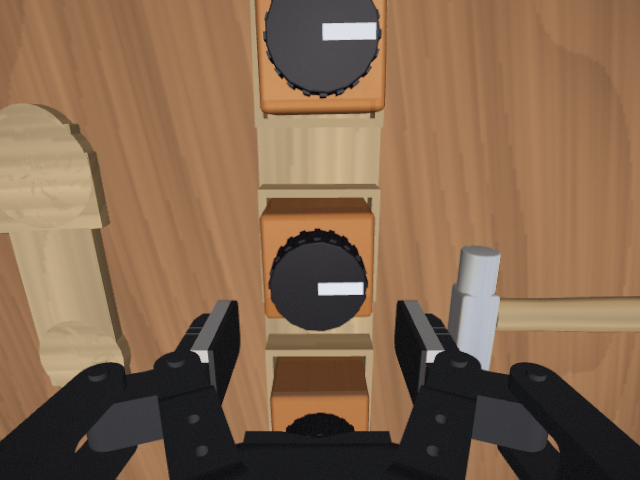

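The cap centre at (318,288) agrees with the prediction. Closure maps to width as roughly w = 42.5·(1−c) mm. Now down, and close carefully.

send_rows(
  motion="-0.4 -0.1 0 3 0; -0.4 -0.1 0 4.5 0; -0.4 -0.1 0 5.2 0; -0.3 -0.1 0 5.2 0; -0.2 -0.1 0 5.2 0",
)

```text
clock: 8.65
eef_pos: [0.6005, 0.0109, 0.0719]
tool_rot: [0.765, 0.644, 0.0, 0.0]
ft_force: [0.3, -0.5, 0.7]
grip_width: 0.0507
grasp_force: 0.0
```

send_rows(
  motion="-0.12 0 0 0 0; -0.12 0 0 0 0; -0.1 0 0 0 0; -0.1 0 0 0 0",
)

```text
clock: 9.05
eef_pos: [0.6008, 0.0109, 0.0719]
tool_rot: [0.765, 0.644, 0.001, 0.001]
ft_force: [1.6, -0.2, -0.0]
grip_width: 0.0467
grasp_force: 0.6
```

send_rows(
  motion="-0.09 0 0 0 0; -0.08 0 0 0 0; -0.08 0 0 0 0",
)

```text
clock: 9.35
eef_pos: [0.6011, 0.0108, 0.0719]
tool_rot: [0.765, 0.644, 0.001, 0.001]
ft_force: [2.9, 0.2, 2.6]
grip_width: 0.0458
grasp_force: 1.3
```

send_rows(
  motion="-0.07 0 0 0 0; -0.07 0 0 0 0; -0.06 0 0 0 0; -0.06 0 0 0 0",
)

```text
clock: 9.75
eef_pos: [0.601, 0.0109, 0.0719]
tool_rot: [0.765, 0.644, 0.001, 0.001]
ft_force: [4.3, -0.2, 5.7]
grip_width: 0.0455
grasp_force: 12.4
```

send_rows(
  motion="-0.065 0 0 0 0.1; -0.065 0 0 0 0.2; -0.065 0 0 0 0.3; -0.065 0 0 0 0.4; -0.065 0 0 0 0.5",
)

```text
clock: 10.25
eef_pos: [0.6013, 0.0103, 0.0717]
tool_rot: [0.901, 0.433, 0.001, 0.001]
ft_force: [5.9, -2.0, 4.0]
grip_width: 0.0458
grasp_force: 12.8
```

Run:
```python
from h import *
st();print(bot.get_obs()["ft_torque"])
```

```text
{'clock': 10.25, 'eef_pos': [0.6013, 0.0103, 0.0717], 'tool_rot': [0.9012, 0.4333, 0.0009, 0.0013], 'joint_pos': [0.018, 0.5449, 0.0297, 1.0528, -0.0017, 2.2632], 'ft_force': [5.9441, -2.0158, 4.028], 'grip_width': 0.0458, 'grasp_force': 12.8174}
[-0.62102773 -1.15911061  0.28145362]
```

send_rows(
  motion="-0.2 0 0 0 0; -0.4 0 0 0 0; -0.4 0 0 -2 0; -0.4 0 0 -4 0; -0.4 0 0 -5.2 0",
)

```text
clock: 10.75
eef_pos: [0.5986, 0.0112, 0.1232]
tool_rot: [0.9, 0.436, -0.001, -0.001]
ft_force: [1.0, 0.3, 0.5]
grip_width: 0.0599
grasp_force: 0.0
```

send_rows(
  motion="-0.4 0 0 0 -0.14; -0.4 0 0 0 -0.28; -0.4 0 0 0 -0.42; -0.4 0 0 0 -0.5; -0.4 0 0 0 -0.5",
)

```text
clock: 11.25
eef_pos: [0.5985, 0.0111, 0.1221]
tool_rot: [0.765, 0.644, -0.001, -0.001]
ft_force: [0.9, -0.1, -0.1]
grip_width: 0.0595
grasp_force: 0.0
```

Run:
```python
from h import *
o=st(); im=snap("wrist","w5"); 
def line(uv0,r,name):
    # white line in top disc near uv0
    h=cv2.cvtColor(im,cv2.COLOR_RGB2HSV); mask=((h[...,1]<60)&(h[...,2]>170)).astype(np.uint8)
    mk=np.zeros_like(mask); cv2.circle(mk,(int(uv0[0]),int(uv0[1])),r,1,-1); ys,xs=np.nonzero(mask&mk)
    W=p2w("wrist",np.c_[xs,ys][::3],0.094,o)[:,:2]; c=W.mean(0); u,s,vt=np.linalg.svd(W-c); a=np.arctan2(vt[0,1],vt[0,0])
    a=(a+np.pi/2)%np.pi-np.pi/2
    print(name,"line yaw",round(a,3),"cap centre approx",np.round(c-0.0115*np.array([np.cos(a),np.sin(a)]),4),len(xs))
m=w2p("wrist",[[.6012,.0105,.094],[.621,.1176,.094]],o);print(m)
line(m[0],48,"mid");line(m[1],58,"left")
go(.621,.1172,.124,1.399)
```

```text
{'clock': 11.25, 'eef_pos': [0.5985, 0.0111, 0.1221], 'tool_rot': [0.7647, 0.6444, -0.0012, -0.0012], 'joint_pos': [0.0184, 0.5009, 0.0973, 1.1705, 0.0003, 1.7595], 'ft_force': [0.8797, -0.1305, -0.1253], 'grip_width': 0.0595, 'grasp_force': 0.0}
[[323.73969589 287.88093294]
 [328.50421965  28.26691367]]
mid line yaw -0.345 cap centre approx [0.6003 0.0091] 566
left line yaw -0.159 cap centre approx [0.6202 0.1184] 940
now [0.5988 0.011  0.1223] yaw 1.399 shift cm [10.84  0.37 -0.18] twist -0.0
```

The middle line is at yaw -0.345, about 0.17 from the start, so that cap is tight. The left cap is next.

send_rows(
  motion="-0.4 4.5 0.1 0 0; -0.4 9 0.2 0 0; -0.4 10.8 0.3 0 0; -0.4 10.8 0.3 0 0; -0.4 10.8 0.3 0 0",
)

```text
clock: 11.8
eef_pos: [0.6206, 0.1167, 0.1226]
tool_rot: [0.765, 0.644, -0.001, -0.0]
ft_force: [-0.4, -0.1, -0.0]
grip_width: 0.0596
grasp_force: 0.0
```

Run:
```python
from h import *
o=st(); im=snap("wrist","w6")
for b in boxes_of("wrist","cap_a"): print(np.round(b["rect"]),round(b["conf"],2))
print(w2p("wrist",[[.6205,.118,.094]],o)); go(.6205,.118,.072,1.399)
g=cv2.cvtColor(im,cv2.COLOR_RGB2HSV); cc=im[200:360,230:410]
mask=((cc.max(2)<75)).astype(np.uint8); n,l,s,c=cv2.connectedComponentsWithStats(mask); print([(s[i].tolist(),c[i].tolist()) for i in range(1,n) if s[i,4]>500])
```

```text
{'clock': 11.8, 'eef_pos': [0.6206, 0.1167, 0.1226], 'tool_rot': [0.7649, 0.6442, -0.0009, -0.0001], 'joint_pos': [0.1862, 0.5625, 0.2023, 1.2123, -0.0007, 1.9278], 'ft_force': [-0.3926, -0.1231, -0.0352], 'grip_width': 0.0596, 'grasp_force': 0.0}
[317. 426.  68.  28.] 0.91
[317. 277.  99. 103.] 0.76
[[316.97614193 284.57676081]]
now [0.6208 0.1155 0.1229] yaw 1.398 shift cm [ 0.24 -0.07  5.09] twist -0.001
[([39, 24, 100, 104, 7261], [86.24486985263738, 75.72620851122434]), ([0, 101, 10, 59, 523], [3.9980879541108987, 130.59464627151053]), ([165, 101, 15, 59, 790], [172.15696202531646, 131.73037974683544])]
```

send_rows(
  motion="-0.4 0.4 0 3 0; -0.4 0.4 0 4.5 0; -0.4 0.4 0 5.1 0; -0.3 0.4 0 5.1 0; -0.2 0.4 0 5.1 0",
)

```text
clock: 12.4
eef_pos: [0.6225, 0.1201, 0.0731]
tool_rot: [0.765, 0.644, 0.001, 0.0]
ft_force: [-0.2, 0.5, 0.7]
grip_width: 0.0512
grasp_force: 0.0
```

send_rows(
  motion="-0.12 0 0 0 0; -0.12 0 0 0 0; -0.09 0 0 0 0; -0.08 0 0 0 0; -0.08 0 0 0 0",
)

```text
clock: 12.9
eef_pos: [0.6221, 0.1209, 0.0723]
tool_rot: [0.765, 0.644, 0.0, 0.0]
ft_force: [0.7, -0.4, -0.2]
grip_width: 0.0463
grasp_force: 0.0
```

send_rows(
  motion="-0.07 0 0 0 0; -0.07 0 0 0 0; -0.065 0 0 0 0; -0.065 0 0 0 0",
)

```text
clock: 13.3
eef_pos: [0.622, 0.1209, 0.0724]
tool_rot: [0.765, 0.644, 0.0, 0.0]
ft_force: [-0.2, 0.0, 2.2]
grip_width: 0.0458
grasp_force: 8.3
```

send_rows(
  motion="-0.06 0 0 0 0; -0.06 0 0 0 0",
)

```text
clock: 13.5
eef_pos: [0.622, 0.1208, 0.0724]
tool_rot: [0.765, 0.644, 0.0, 0.0]
ft_force: [-1.0, 1.2, 2.7]
grip_width: 0.0452
grasp_force: 12.3
```

send_rows(
  motion="-0.06 0 0 0 0.1; -0.06 0 0 0 0.2; -0.06 0 0 0 0.3; -0.06 0 0 0 0.4; -0.06 0 0 0 0.5",
)

```text
clock: 14.0
eef_pos: [0.6231, 0.1208, 0.0723]
tool_rot: [0.901, 0.433, 0.001, 0.001]
ft_force: [3.6, 0.8, 0.8]
grip_width: 0.0454
grasp_force: 12.3
```

Run:
```python
from h import *
st();print(bot.get_obs()["ft_torque"])
```

```text
{'clock': 14.0, 'eef_pos': [0.6231, 0.1208, 0.0723], 'tool_rot': [0.9012, 0.4335, 0.001, 0.0006], 'joint_pos': [0.1918, 0.6054, 0.1382, 1.1012, -0.0006, 2.4367], 'ft_force': [3.5558, 0.8367, 0.8031], 'grip_width': 0.0454, 'grasp_force': 12.3319}
[-0.00830105 -0.59392397  0.36737007]
```

send_rows(
  motion="-0.2 0 0 0 0; -0.4 0 0 0 0; -0.4 0 0 -2 0; -0.4 0 0 -4 0; -0.4 0 0 -5.2 0",
)

```text
clock: 14.5
eef_pos: [0.6224, 0.1208, 0.1255]
tool_rot: [0.9, 0.435, 0.001, 0.0]
ft_force: [1.0, -0.2, 0.6]
grip_width: 0.0598
grasp_force: 0.0
```

send_rows(
  motion="-0.4 0 0 0 -0.14; -0.4 0 0 0 -0.28; -0.4 0 0 0 -0.42; -0.4 0 0 0 -0.5; -0.4 0 0 0 -0.5",
)

```text
clock: 15.0
eef_pos: [0.6217, 0.1207, 0.1239]
tool_rot: [0.765, 0.644, -0.0, -0.0]
ft_force: [-0.1, -0.6, -0.9]
grip_width: 0.0601
grasp_force: 0.0
```

```bash
cat >> h.py <<'E'
def line(im,P,o,rad=.022):
    m=w2p("wrist",[P,np.array(P)+[rad,0,0]],o); r=int(np.hypot(*(m[1]-m[0])))
    h=cv2.cvtColor(im,cv2.COLOR_RGB2HSV); mask=((h[...,1]<60)&(h[...,2]>170)).astype(np.uint8)
    mk=np.zeros_like(mask); cv2.circle(mk,tuple(int(v) for v in m[0]),r,1,-1); ys,xs=np.nonzero(mask&mk)
    W=p2w("wrist",np.c_[xs,ys][::2],P[2],o)[:,:2]; c=W.mean(0); vt=np.linalg.svd(W-c)[2]; a=(np.arctan2(vt[0,1],vt[0,0])+np.pi/2)%np.pi-np.pi/2
    print("line yaw",round(a,3),"cap centre",np.round(c-0.0115*np.array([np.cos(a),np.sin(a)]),4),len(xs))
E
python3 - <<'E'
from h import *
o=st(); im=snap("wrist","w7"); line(im,[.6215,.120,.094],o)
go(.5836,-.098,.124,1.399)
E
```

```text
{'clock': 15.0, 'eef_pos': [0.6217, 0.1207, 0.1239], 'tool_rot': [0.7647, 0.6444, -0.0003, -0.0002], 'joint_pos': [0.1917, 0.5644, 0.2089, 1.216, -0.0, 1.933], 'ft_force': [-0.1082, -0.6204, -0.8645], 'grip_width': 0.0601, 'grasp_force': 0.0}
line yaw -0.359 cap centre [0.6192 0.1178] 554
now [0.6217 0.1207 0.1239] yaw 1.399 shift cm [-2.22e+01 -1.00e-02 -0.00e+00] twist -0.0
```

The left cap turned only 0.2 including the jar's play, with 0.37 N m at the stop, so it is tight. Now the right one.

send_rows(
  motion="-0.4 -4.5 0 0 0; -0.4 -9 0 0 0; -0.4 -13.5 0 0 0; -0.4 -18 0 0 0; -0.4 -22.2 0 0 0",
)

```text
clock: 15.55
eef_pos: [0.5836, -0.0998, 0.1242]
tool_rot: [0.765, 0.644, -0.0, 0.0]
ft_force: [0.3, -0.6, 0.1]
grip_width: 0.0598
grasp_force: 0.0
```

send_rows(
  motion="-0.4 0 0 0 0; -0.4 0 0 0 0",
)

```text
clock: 15.75
eef_pos: [0.5839, -0.099, 0.1241]
tool_rot: [0.766, 0.643, 0.0, -0.0]
ft_force: [0.7, 0.5, 0.9]
grip_width: 0.0596
grasp_force: 0.0
```

Run:
```python
from h import *
o=st(); im=snap("wrist","w8"); line(im,[.5836,-.098,.094],o)
print(w2p("wrist",[[.5836,-.098,.094]],o))
cc=im[200:370,230:410]
mask=((cc.max(2)<75)).astype(np.uint8); n,l,s,c=cv2.connectedComponentsWithStats(mask); print([s[i].tolist() for i in range(1,n) if s[i,4]>500])
go(.5836,-.098,.072,1.399)
```

```text
{'clock': 15.75, 'eef_pos': [0.5839, -0.099, 0.1241], 'tool_rot': [0.766, 0.6428, 0.0002, -0.0002], 'joint_pos': [-0.1683, 0.4849, 0.0765, 1.1625, 0.0005, 1.5769], 'ft_force': [0.7116, 0.5278, 0.9258], 'grip_width': 0.0596, 'grasp_force': 0.0}
line yaw -0.167 cap centre [ 0.5822 -0.0997] 546
[[316.54662446 284.04147588]]
[[37, 28, 100, 102, 7125], [0, 101, 10, 69, 572], [165, 101, 15, 69, 893]]
now [ 0.5841 -0.0979  0.1241] yaw 1.398 shift cm [-0.02 -0.05  5.21] twist -0.001
```

send_rows(
  motion="-0.4 0.1 0 3 0; -0.4 0.1 0 4.5 0; -0.4 0.1 0 5.2 0; -0.3 0.1 0 5.2 0; -0.2 0.1 0 5.2 0",
)

```text
clock: 16.3
eef_pos: [0.5851, -0.0962, 0.0728]
tool_rot: [0.765, 0.645, 0.0, 0.0]
ft_force: [1.4, 0.1, -0.3]
grip_width: 0.051
grasp_force: 0.0
```

send_rows(
  motion="-0.12 0 0 0 0; -0.12 0 0 0 0; -0.09 0 0 0 0; -0.08 0 0 0 0; -0.08 0 0 0 0",
)

```text
clock: 16.8
eef_pos: [0.5842, -0.0971, 0.0724]
tool_rot: [0.765, 0.644, -0.0, -0.0]
ft_force: [-1.4, 0.7, 1.1]
grip_width: 0.0463
grasp_force: 0.7
```

send_rows(
  motion="-0.07 0 0 0 0; -0.07 0 0 0 0; -0.065 0 0 0 0; -0.065 0 0 0 0",
)

```text
clock: 17.2
eef_pos: [0.5842, -0.0971, 0.0724]
tool_rot: [0.765, 0.644, -0.0, -0.0]
ft_force: [-2.4, 1.0, 4.3]
grip_width: 0.0459
grasp_force: 8.3
```

send_rows(
  motion="-0.06 0 0 0 0; -0.06 0 0 0 0",
)

```text
clock: 17.4
eef_pos: [0.5842, -0.0971, 0.0724]
tool_rot: [0.765, 0.644, -0.0, 0.0]
ft_force: [-2.8, 1.0, 4.9]
grip_width: 0.0457
grasp_force: 12.3
```

send_rows(
  motion="-0.06 0 0 0 0.1; -0.06 0 0 0 0.2; -0.06 0 0 0 0.3; -0.06 0 0 0 0.4; -0.06 0 0 0 0.5",
)

```text
clock: 17.9
eef_pos: [0.5857, -0.0974, 0.0724]
tool_rot: [0.901, 0.433, 0.001, 0.001]
ft_force: [-1.0, -1.4, 2.1]
grip_width: 0.0453
grasp_force: 12.2
```

Run:
```python
from h import *
st();print(bot.get_obs()["ft_torque"])
```

```text
{'clock': 17.9, 'eef_pos': [0.5857, -0.0974, 0.0724], 'tool_rot': [0.9013, 0.4331, 0.001, 0.0009], 'joint_pos': [-0.1646, 0.5307, 0.007, 1.0444, -0.0004, 2.0811], 'ft_force': [-0.9793, -1.3717, 2.118], 'grip_width': 0.0453, 'grasp_force': 12.2259}
[-0.11214555  0.09837372  0.07934655]
```

send_rows(
  motion="-0.2 0 0 0 0; -0.4 0 0 0 0; -0.4 0 0 -2 0; -0.4 0 0 -4 0; -1 0 0 -5.2 0",
)

```text
clock: 18.4
eef_pos: [0.5852, -0.0971, 0.1254]
tool_rot: [0.9, 0.436, 0.001, 0.001]
ft_force: [0.5, 0.7, 0.1]
grip_width: 0.0724
grasp_force: 0.0
```

send_rows(
  motion="-1 0 0 0 -0.14; -1 0 0 0 -0.28; -1 0 0 0 -0.42; -1 0 0 0 -0.5; -1 0 0 0 -0.5",
)

```text
clock: 18.9
eef_pos: [0.5843, -0.097, 0.1239]
tool_rot: [0.765, 0.644, -0.0, -0.0]
ft_force: [0.6, 0.4, -0.0]
grip_width: 0.0854
grasp_force: 0.0
```

Run:
```python
from h import *
o=st(); im=snap("wrist","w9"); line(im,[.584,-.0975,.094],o)
go(.584,-.0975,.034,1.399)
```

```text
{'clock': 18.9, 'eef_pos': [0.5843, -0.097, 0.1239], 'tool_rot': [0.7647, 0.6444, -0.0001, -0.0001], 'joint_pos': [-0.1645, 0.4852, 0.0764, 1.1622, 0.0, 1.5766], 'ft_force': [0.5836, 0.3944, -0.0018], 'grip_width': 0.0854, 'grasp_force': 0.0}
line yaw -0.663 cap centre [ 0.5824 -0.0989] 546
now [ 0.5843 -0.097   0.1239] yaw 1.399 shift cm [-0.06 -0.02  8.99] twist -0.0
```

View pics/w9.png

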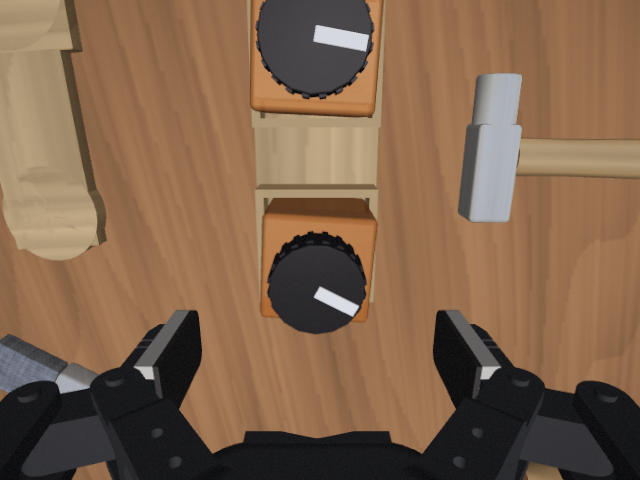

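The right cap turned the full 0.5 (line now at -0.663) with about 0.08 N m, so it is the loose one. I'll grip that jar by its body, above the rack walls.

send_rows(
  motion="-1 0 0 3 0; -1 0 0 6 0; -1 0 0 8 0; -1 0 0 8.8 0; -1 0 0 8.8 0",
)

```text
clock: 19.45
eef_pos: [0.5834, -0.0968, 0.0349]
tool_rot: [0.765, 0.644, -0.001, -0.001]
ft_force: [-0.8, 0.2, -0.1]
grip_width: 0.0855
grasp_force: 0.0
```

send_rows(
  motion="-0.6 0 0 0 0; -0.45 0 0 0 0; -0.3 0 0 0 0; 0 0 0 0 0; 0 0 0 0 0",
)

```text
clock: 19.95
eef_pos: [0.5848, -0.0973, 0.0381]
tool_rot: [0.765, 0.644, 0.0, 0.001]
ft_force: [-2.1, -0.6, 5.2]
grip_width: 0.0591
grasp_force: 65.8
```

send_rows(
  motion="0 0 0 -0.5 0; 0 0 0 -1 0; 0 0 0 -1 0",
)

```text
clock: 20.25
eef_pos: [0.5847, -0.097, 0.0469]
tool_rot: [0.765, 0.644, 0.0, 0.0]
ft_force: [-0.6, -0.3, -2.8]
grip_width: 0.0593
grasp_force: 64.9
```

send_rows(
  motion="0 0 0 -2.5 0; 0 0 0 -5 0; 0 0 0 -8 0; 0 0 0 -11 0; 0 0 0 -11 0",
)

```text
clock: 20.75
eef_pos: [0.5877, -0.0975, 0.1611]
tool_rot: [0.765, 0.644, 0.003, 0.004]
ft_force: [0.9, 0.2, -3.1]
grip_width: 0.0593
grasp_force: 70.7
```

Run:
```python
from h import *
st();go(.511,-.362,.157,1.525)
```

```text
{'clock': 20.75, 'eef_pos': [0.5877, -0.0975, 0.1611], 'tool_rot': [0.7649, 0.6442, 0.0033, 0.0037], 'joint_pos': [-0.1644, 0.4581, 0.1338, 1.2366, 0.0001, 1.5773], 'ft_force': [0.8935, 0.1774, -3.0658], 'grip_width': 0.0593, 'grasp_force': 70.7395}
now [ 0.5877 -0.0975  0.1611] yaw 1.4 shift cm [-27.37  -3.06   0.38] twist -0.125
```

send_rows(
  motion="0 -4.2 -0.5 0 0; 0 -8.4 -1 0 0; 0 -12.6 -1.5 0 0; 0 -16.8 -2 0 0; 0 -21 -2.5 0 0",
)

```text
clock: 21.25
eef_pos: [0.5227, -0.3007, 0.1542]
tool_rot: [0.765, 0.644, -0.0, -0.001]
ft_force: [0.4, 0.1, -3.2]
grip_width: 0.0593
grasp_force: 70.6
```

send_rows(
  motion="0 -3.5 -0.2 0 -0.05; 0 -6 -0.4 0 -0.1; 0 -6.4 -0.4 0 -0.12; 0 -6.4 -0.4 0 -0.12; 0 -6.4 -0.4 0 -0.12",
)

```text
clock: 21.75
eef_pos: [0.509, -0.3609, 0.155]
tool_rot: [0.725, 0.689, 0.0, -0.001]
ft_force: [0.3, -0.0, -3.2]
grip_width: 0.059
grasp_force: 70.6
```

Run:
```python
from h import *
st();im=snap("top","t2");snap("wrist","w10")
a=cv2.imread("pics/t2.png")[130:310,370:550];b=cv2.imread("pics/w10.png")
cv2.imwrite("pics/m1.png",np.hstack([cv2.resize(a,(360,360)),cv2.resize(b,(440,330)) if 0 else cv2.copyMakeBorder(cv2.resize(b,(440,330)),0,30,0,0,0)]))
```

```text
{'clock': 21.75, 'eef_pos': [0.509, -0.3609, 0.155], 'tool_rot': [0.7248, 0.6889, 0.0001, -0.0011], 'joint_pos': [-0.6171, 0.5274, 0.2299, 1.2754, 0.0006, 1.0045], 'ft_force': [0.3455, -0.0261, -3.1601], 'grip_width': 0.059, 'grasp_force': 70.5939}
```

View pics/m1.png

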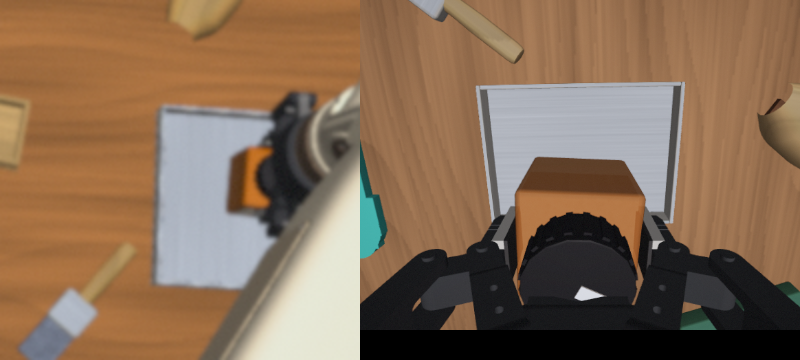

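The jar is held over the middle of the tray. Lowering it.

send_rows(
  motion="0 0 0 3.5 0; 0 0 0 7 0; 0 0 0 9.5 0; 0 0 0 10.8 0; 0 0 0 11.2 0",
)

```text
clock: 22.35
eef_pos: [0.5086, -0.3606, 0.0426]
tool_rot: [0.724, 0.689, -0.0, -0.002]
ft_force: [0.5, 0.3, -2.4]
grip_width: 0.0594
grasp_force: 70.5
```

send_rows(
  motion="0 0 0 0.2 0; 0 0 0 0.4 0; 0 0 0 0.5 0; 0 0 0 0.5 0; 0 0 0 0.5 0",
)

```text
clock: 22.85
eef_pos: [0.5095, -0.3624, 0.0399]
tool_rot: [0.725, 0.689, 0.0, 0.001]
ft_force: [-0.1, -0.3, -3.9]
grip_width: 0.0595
grasp_force: 70.5
```

send_rows(
  motion="0 0 0 0.2 0; 0 0 0 0.3 0; 0 0 0 0.3 0; 0 0 0 0.3 0",
)

```text
clock: 23.25
eef_pos: [0.5091, -0.3621, 0.0363]
tool_rot: [0.725, 0.689, -0.0, 0.0]
ft_force: [-0.1, 0.7, -1.7]
grip_width: 0.0591
grasp_force: 70.6
```

send_rows(
  motion="0 0 0 0.1 0; 0 0 0 0.2 0; 0 0 0 0.2 0; 0 0 0 0.2 0",
)

```text
clock: 23.65
eef_pos: [0.5091, -0.3621, 0.0362]
tool_rot: [0.725, 0.689, 0.0, 0.0]
ft_force: [-4.2, 2.1, 8.2]
grip_width: 0.0595
grasp_force: 71.8
```

send_rows(
  motion="-0.35 0 0 -0.1 0; -0.5 0 0 -0.1 0; -1 0 0 -0.1 0; -1 0 0 -0.1 0; -1 0 0 -0.1 0",
)

```text
clock: 24.15
eef_pos: [0.5093, -0.3622, 0.0351]
tool_rot: [0.725, 0.689, 0.0, 0.0]
ft_force: [-0.2, -0.0, 0.2]
grip_width: 0.0854
grasp_force: 0.0
```

send_rows(
  motion="-1 0 0 -3 0; -1 0 0 -6 0; -1 0 0 -10 0; -1 0 0 -14 0; -1 0 0 -17 0",
)

```text
clock: 24.65
eef_pos: [0.5098, -0.3625, 0.2081]
tool_rot: [0.725, 0.689, 0.0, 0.002]
ft_force: [0.3, -0.7, -0.3]
grip_width: 0.0856
grasp_force: 0.0
```

send_rows(
  motion="-1 4 0 -1 0; -1 5 0 -1 0; -1 5 0 -1 0; -1 5 0 -1 0",
)

```text
clock: 25.05
eef_pos: [0.5114, -0.3122, 0.2143]
tool_rot: [0.725, 0.689, -0.0, -0.001]
ft_force: [1.1, -0.2, -0.0]
grip_width: 0.0854
grasp_force: 0.0
```

Run:
```python
from h import *
st();snap("scene","s1")
```

```text
{'clock': 25.05, 'eef_pos': [0.5114, -0.3122, 0.2143], 'tool_rot': [0.7248, 0.689, -0.0005, -0.0005], 'joint_pos': [-0.5478, 0.4483, 0.2583, 1.382, -0.0006, 1.0736], 'ft_force': [1.1483, -0.1764, -0.0289], 'grip_width': 0.0854, 'grasp_force': 0.0}
```

View pics/s1.png

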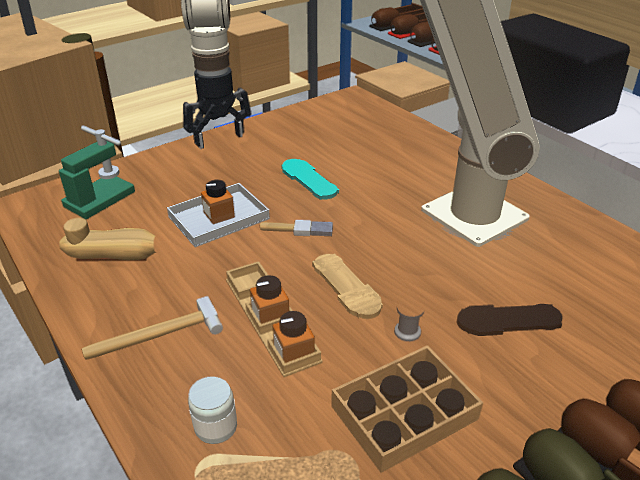

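The scene shows the jar upright in the tray at (217,200) and the two tight jars in their rack at (269,298) and (293,335). The pattern lies flat on the bench at (347,285), and the spool and brush are where they were. Handing in.

```bash
python3 -c "
from h import *
print(workorder.job_done())"
```

```text
the job is handed in; nothing more can be done
None
```

The job is handed in: the pattern lies flat on the bench, all three caps are twisted, the loose-capped jar from the right pocket stands upright in the tray, and the two tight jars are still in the rack. The hand-in call returned no verdict.

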